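# Dock the spice tin in the corner of the sloping spice board

### The arm

A 6-joint arm with a two-finger parallel gripper is mounted at the origin on the work surface. World frame = base frame: x ahead of the robot, y to its left, z up, the work surface at z = 0. Lengths are in m, angles in rad, forces in N, time in s.
With the tool pointing down it reaches from about 0.25 to 0.775 m from the base axis. Payload 4 kg.
Tool frame: the origin (TCP) lies midway between the tips of the shut fingers; the grasp point (between the pads) lies 19 mm behind it; z points along the fingers, y is the line along which they close (so a half turn about z gives the same grasp; the last joint's range is limited). The gripper opens to 94 mm and grips with 3 to 60 N. Pads are 16 mm wide; open, the fingers measure 119 mm over their backs; the gripper's body (75 mm by 177 mm) begins 78 mm behind the grasp point.
Start: joints at [1.232, 0.087, 1.371, -0, 1.684, -0.103], TCP at [0.129, 0.535, 0.206] pointing down, gripper open.
Joint ranges: [-3.1, 3.1], [-0.76, 2.03], [0.27, 2.55], [-1.08, 4.22], [0.17, 2.65], [-2.57, 2.57]. Speed limits (rad/s): [2.79, 2.79, 3.14, 3.14, 3.14, 3.14].

### API

Orientations are given as [roll, pitch, yaw] about the fixed x, y, z axes, in that order (R = Rz(yaw) Ry(pitch) Rx(roll)).
In Python, from bench import sensors, eyes, job gives the robot as it stands.
- The arm moves only by the tool arm_command, never from a script. Its argument "series" is a list of rows, each a list of 7 numbers: the opening, from 0 (shut) to 1 (fully open), then the shift along the tool's x, y, z in cm, then the turn, a rotation vector about the tool's x, y, z in rad. In form: [[fingers, dx, dy, dz, wx, wy, wz], ...]. A call has 1 to 20 rows; each row shifts and turns the commanded pose from where the row before left it, along the tool's axes as they then stand; what a row does not reach is not made up. A row lasts 1/10 s, in which the tool goes at most 50 mm and 8.59 degrees, less where a joint would pass 70% of its speed; a pose out of reach is approached as far as the arm can. A call with a gripper value outside its range is refused whole. The fingers move at their own pace and stop on an object; the grip force is fixed at half the most. Time passes only in rows, so rows that do not move let the fingers close. It gives the time, the measured TCP pose, the force and the opening at its end, in the units of the state.
- sensors.get_obs(): the state, without advancing time (a new reading comes with each control period).
- eyes.snapshot(name): name is "side" or "top" or "wrist"; returns the picture (400x640x3 uint8, blue, green, red); there is no depth.
- eyes.get_calibration(name): a dict with "mtx" (3x3 intrinsics, pixels), "k1" (the pictures are not rectified: a ray, as slopes to the right and down, at radius r is drawn at 1 + k1 r^2 times it, then the intrinsics apply), "R" (3x3) and "t" (3): a world point X has camera coordinates R X + t. Camera axes: x right, y down, z forward; pixel columns grow to the right and rows downward; lengths in m; the calibration is good to about 2 mm. A picture is of the moment at which its call begins: read the wrist's pose just before it. get_calibration takes no time and is no camera call; for the wrist camera it gives the pose at the moment of the call.
- job.close_job(): hands the job in, once; it reports no verdict.
The state is a dict: "time": time; "joint_positions": joint angles; "qvel": joint speeds; "joint_torque": joint torques, N m; "tool_pos": TCP position; "ee_rot": TCP orientation; "wrist_force": force on the tool from outside, world axes, zero at the start; "wrist_torque": the same for the moment, N m; "width": finger opening in m.
Only numpy, scipy, OpenCV 4.12 (cv2) and the standard library are available. Lean on these libraries where they do the work, as an engineer would, in place of code of your own. Each camera call takes 0.05 s, during which the arm holds its last target. There are 200 camera calls.

### The job

Pick up the green spice tin and set it down flat on the sloping spice board just uphill of the orange spring catch, its long side pointing down the slope and close to the side rail, and let go so that it slides down by itself and comes to rest against the catch. Then push it down the slope past the catch until it is fully home in the corner, touching both the end stop and the side rail, and leave it there, flat on the board. Be gentle: do not drop or ram the tin, do not press the end stop with more than about 15 N, and leave the caddy, shaker, bowl and silicone lid where they are.

Things in the scene. Friction and masses are not known exactly. Their poses are not given: they have to be found in the camera images.
- tin_center (a point): Centre of the loose spice tin (green box with a steel lid), 64 mm along its x, 50 mm along its y, 60 mm tall along its z, about 0.2 kg. It starts upright on the counter. Take it across its 50 mm width (y) by the upper half. On the board push it low: pushed near its top it tips forward.
- deck: Sloping board (fixed, lacquered, friction 0.2 to 0.3). Origin on its surface, at the side rail near the low end. x: uphill along the side rail; y: uphill across, away from the rail; z: surface normal, 0.47 rad from vertical. Surface spans x -50 to 200, y -14 to 108 mm. Side rail: inner face in the plane y = 0, 24 mm high, 12 thick, x -40 to 200 mm. Stands on a 230 x 130 mm base.
- corner_mid (a point): Mid of the end stop's range, on the surface (deck x -11, y 25 mm; same axes). The stop is a dark wood block with a brass screw, 30 mm high, 14 along x, y 2 to 41 mm. It is screwed down so that its uphill face lies at an untold deck x of -26 to +4 mm: find it by feel or by eye. Home, the tin's centre is 32 mm uphill of that face, 25 mm from the rail, long side along x.
- clamp (a point): Top of the fixed steel C-clamp on the board's upper edge (deck x 197, y 80 mm): it rises 15 mm above the surface, 42 mm along x, 14 mm along y. Same axes as the deck.
- catch_nose (a point): Top of the orange catch nose at rest, on its axis: deck x 15, y 62, z 20 mm (fixed to the board, same axes). The nose is an upright cylinder of radius 16 mm, 12 mm tall, so it reaches in to y = 46 mm, 4 mm into the way of the 50 mm wide tin. Its black housing, 24 mm high, stands behind it at deck x -1 to 33, y 82 to 108 mm.
- catch (a joint): Spring catch: how far the orange nose is pushed back along deck y, in m (0 to 0.010); spring 5 N at 0, 7.4 N at 0.004. A tin sliding down along the rail stops at it with its centre near deck x 57 mm (let go 10 to 40 mm uphill of that). It takes roughly 5 to 9 N along the slope to start past it, then less; past it, the nose presses the tin to the side rail and holds it.
- shaker_center (a point): Centre of a loose glass shaker with a steel cap, 43 mm diameter, 86 mm tall: leave alone.
- bowl: Loose white ceramic pinch bowl, 72 mm diameter, 30 mm tall, origin under its centre: leave alone.
- lid: Loose blue silicone lid, 84 mm disc 6 mm thick with a 24 mm wide knob up to 24 mm, origin under its centre: leave alone.
- caddy: Red plastic caddy with four glass shakers, 160 x 178 mm, with a carry handle bar along its y at 182 mm height (top 192 mm), origin under its centre: leave alone.
There are look-alikes about, which are no part of the job. Leave any blue, turquoise or yellow look-alike of the part that bears tin_center alone.

How it is judged:
By the outcome, as a careful person would: the job done as asked, in the order asked, and still so for the second after the job is handed in, with the robot touching nothing.
It also fails if it takes over 64 s, if anything falls off the work surface, if the arm or the gripper's body presses on something with over 40 N, if the wrist force passes 120 N, or if a joint passes its speed limit or range.

## Working session

There is one attempt and no reset: what is moved stays moved. The work goes in short steps, Python scripts to look and compute and a tool call to move; the robot and the scene stay as the last step left them, time stands still between calls to the robot, and variables do not carry over. Pictures are saved under pics/ and viewed, on a budget of 10 in all, crops included, one or two more only if the job needs it, and the job is handed in when it is done.

Besides the shell and the picture viewer there is one more tool, called as name([rows], argument=value, ...), one row to a line, values as JSON. arm_command: Moves the arm, as the interface text tells. Its arguments: {"type":"object","properties":{"series":{"type":"array","items":{"type":"array","items":{"type":"number"}}}},"required":["series"]}

```bash
ls; mkdir -p pics
cat > h.py <<'E'
import numpy as np, cv2
from bench import sensors, eyes, job
from scipy.spatial.transform import Rotation as Ro
E
python3 - <<'E'
from h import *
o=sensors.get_obs(); print(o)
for n in("side","top","wrist"):
    c=eyes.get_calibration(n); im=eyes.snapshot(n); cv2.imwrite(f"pics/{n}0.png",im); np.save(f"pics/{n}0.npy",np.array(c,dtype=object),allow_pickle=True); print(n,c)
E
```

```text
pics
{'time': 0.0, 'joint_positions': array([ 1.23192120e+00,  8.79185919e-02,  1.37224193e+00, -1.26571104e-05,
        1.68362139e+00, -1.03091751e-01]), 'qvel': array([3.59472000e-04, 7.88524345e-04, 2.10085158e-03, 1.38856724e-03,
       8.05376094e-04, 8.91031083e-06]), 'joint_torque': array([-1.65475521e-03, -3.40181530e+01, -3.02419138e+01,  7.13480450e-02,
        3.31476994e-02, -1.74158745e-04]), 'tool_pos': array([0.12830058, 0.53425243, 0.20433035]), 'ee_rot': array([-3.13941372e+00, -2.12781811e-04,  2.90580764e+00]), 'wrist_force': array([0.62820276, 0.79116002, 0.19731371]), 'wrist_torque': array([ 0.03733483, -0.01772291, -0.0118576 ]), 'width': 0.09373106019833043}
side {'mtx': array([[413.90922202,   0.        , 323.09642122],
       [  0.        , 413.90922202, 207.25811689],
       [  0.        ,   0.        ,   1.        ]]), 'k1': -0.053396806481637485, 'R': array([[-0.99617676, -0.08626992,  0.01376098],
       [-0.07505028,  0.76449513, -0.64024577],
       [ 0.04471375, -0.63883073, -0.76804686]]), 't': array([0.52371787, 0.21015075, 1.08368152])}
top {'mtx': array([[428.38999025,   0.        , 319.71772397],
       [  0.        , 428.38999025, 203.97107591],
       [  0.        ,   0.        ,   1.        ]]), 'k1': -0.04965372733968447, 'R': array([[-0.00165218, -0.9997797 ,  0.02092427],
       [-0.98699148, -0.00173355, -0.1607632 ],
       [ 0.16076405, -0.02091769, -0.98677118]]), 't': array([-0.13336876,  0.541574  ,  0.96059987])}
wrist {'mtx': array([[360.23568962,   0.        , 321.40235264],
       [  0.        , 360.23568962, 200.76623484],
       [  0.        ,   0.        ,   1.        ]]), 'k1': 0.027908888441365947, 'R': array([[ 0.23358705,  0.97233421, -0.00181145],
       [ 0.93585104, -0.22431625,  0.27178125],
       [ 0.26385586, -0.06517983, -0.96235735]]), 't': array([-0.54900894, -0.02825069,  0.39196217])}
```

View pics/side0.png

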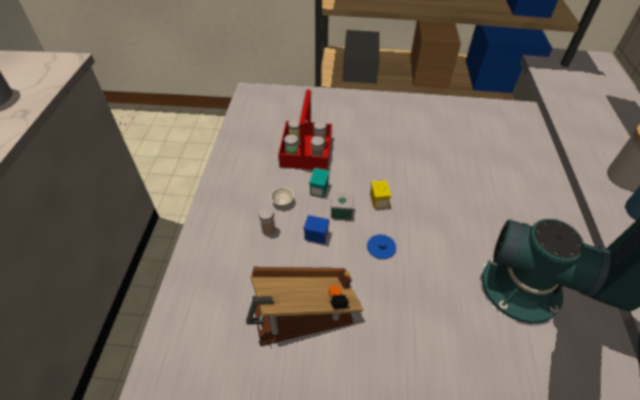

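View pics/top0.png

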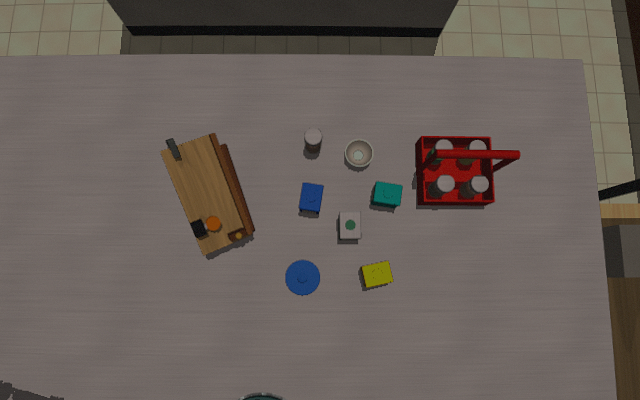

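The side view shows the deck at about (305,300), with the orange nose at (336,290). The tin, with its pale lid and green spot, is at about (342,207). In the top view the deck is at about (210,195), the nose at (213,224), the end stop and screw at (238,236), and the tin at (350,225). Next I'll zoom in on both.

Run:
```python
from h import *
s=cv2.imread("pics/side0.png");t=cv2.imread("pics/top0.png")
def crop(im,u,v,w,h,k): 
    c=im[v:v+h,u:u+w]; c=cv2.resize(c,None,fx=k,fy=k,interpolation=cv2.INTER_CUBIC)
    c=np.clip(c*1.6,0,255).astype(np.uint8)
    for i in range(0,w,10):
        cv2.line(c,(i*k,0),(i*k,4 if i%50 else 12),(255,255,255),1)
        if (u+i)%20==0: cv2.putText(c,str(u+i),(i*k,20),0,.35,(255,255,0),1)
    for j in range(0,h,10):
        cv2.line(c,(0,j*k),(6,j*k),(255,255,255),1)
        if (v+j)%20==0: cv2.putText(c,str(v+j),(8,j*k+4),0,.35,(255,255,0),1)
    return c
a=crop(s,240,260,130,90,6)
cv2.imwrite("pics/sz.png",a)
b=crop(t,150,125,110,140,4); c=crop(t,290,180,80,70,4)
m=np.zeros((560,770,3),np.uint8); m[:560,:440]=b; m[:280,450:770]=c
d=crop(s,300,190,80,60,4)[:240]; m[300:540,450:770]=d
cv2.imwrite("pics/tz.png",m)
```

```text
(no output)
```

View pics/sz.png

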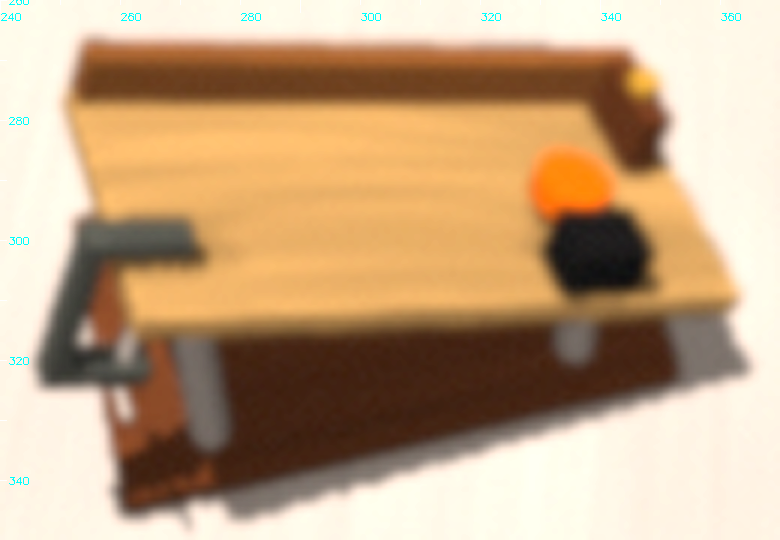

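View pics/tz.png

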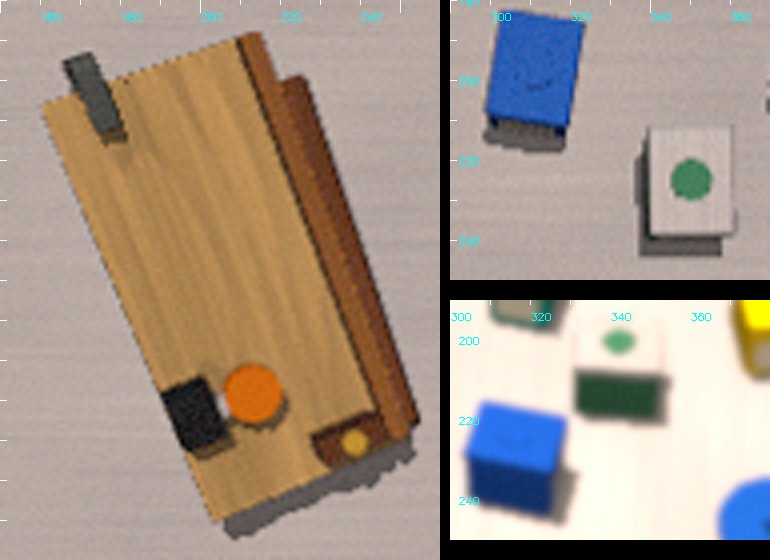

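Both zooms are clear. Top view: the nose cap is at (213,223.3), board corners at (160.5,151.3) and (203.3,255), and the tin lid spans u 340–361, v 211–239. Side view: board corners at (262,314) and (363,309.5), with the rail top starting at (254,267).

I'll fit the deck pose to these points and cast rays for the tin.

```bash
cat >> h.py <<'E'
from scipy.optimize import least_squares
def cal(n,tag="0"): return np.load(f"pics/{n}{tag}.npy",allow_pickle=True).item()
def proj(c,P):
    q=np.atleast_2d(P)@c["R"].T+c["t"]; s=q[:,:2]/q[:,2:]
    s=s*(1+c["k1"]*(s**2).sum(1,keepdims=True))
    return s*[c["mtx"][0,0],c["mtx"][1,1]]+c["mtx"][:2,2]
def ray(c,uv):
    d=(np.array(uv,float)-c["mtx"][:2,2])/c["mtx"][0,0]; s=d.copy()
    for _ in range(20): s=d/(1+c["k1"]*(s@s))
    v=c["R"].T@np.r_[s,1]; return -c["R"].T@c["t"], v/np.linalg.norm(v)
def onz(c,uv,z):
    o,v=ray(c,uv); return o+v*(z-o[2])/v[2]
def fit(obs,x0,tilt=0.47):
    # obs: list of (cal, deckpoint mm, uv, weight); x=[rotvec,t]
    def res(x):
        R=Ro.from_rotvec(x[:3]).as_matrix(); r=[]
        for c,p,uv,w in obs: r+=list(w*(proj(c,R@(np.array(p)/1000)+x[3:])[0]-uv))
        return np.r_[r,30*(np.arccos(R[2,2])-tilt)]
    s=least_squares(res,x0,loss="soft_l1"); return s.x,res(s.x)
E
cat > a.py <<'E'
from h import *
T,S=cal("top"),cal("side")
for z in(.06,): print("tin top corners",[np.round(onz(T,p,z),4) for p in((340,211.5),(361.2,212),(361,238.5),(339.5,238))], "dot",onz(T,(350,225),z), "side dot",onz(S,(339,200),z))
obs=[(T,(200,108,0),(160.5,151.3),1),(T,(-50,108,0),(203.3,255),1),(T,(15,62,20),(213,223.3),1),(T,(200,0,24),(210,134.5),1),(T,(200,-12,24),(215.5,133),1),(T,(-40,-12,24),(254.5,229.5),1),(T,(197,80,15),(173.5,149.5),1),
(S,(200,108,0),(262,313.7),1),(S,(-50,108,0),(363,309.5),1),(S,(200,0,24),(253.7,271),1),(S,(200,-12,24),(254.7,266.7),1),(S,(200,0,0),(252,277),1),(S,(-40,-12,24),(345,268.3),1),(S,(197,80,15),(263,299),.5)]
o=onz(T,(238,235),.08); print("o",o)
a=np.arctan2(*(onz(T,(165,150),.15)-onz(T,(203,255),.1))[[1,0]])
R0=Ro.from_euler("z",a)*Ro.from_euler("xyz",[.3,-.35,0])
x,r=fit(obs,np.r_[R0.as_rotvec(),o]); print(x,"\n",Ro.from_rotvec(x[:3]).as_matrix()); print(np.round(r[:-1].reshape(-1,2),1),r[-1]/30)
np.save("deck0.npy",x)
R=Ro.from_rotvec(x[:3]).as_matrix()
for n,p in(("nose",(15,62,20)),("corner",(-11,25,0)),("tinstop",(57,25,30)),("clamp",(197,80,15)),("release",(80,25,30))): print(n,np.round(R@(np.array(p)/1000)+x[3:],4))
E
python3 a.py
```

```text
tin top corners [array([ 0.5216, -0.1798,  0.06  ]), array([ 0.5205, -0.2289,  0.06  ]), array([ 0.4592, -0.2274,  0.06  ]), array([ 0.4604, -0.1781,  0.06  ])] dot [ 0.49031462 -0.20258344  0.06      ] side dot [ 0.49825151 -0.20301477  0.06      ]
o [0.46533299 0.05017761 0.08      ]
[ 0.2971953  -0.36284804  0.38483765  0.50840786  0.05094743  0.05255201] 
 [[ 0.86435895 -0.41394426 -0.28554114]
 [ 0.30937496  0.88536928 -0.3469991 ]
 [ 0.39644764  0.2115925   0.89334085]]
[[-0.1  0.1]
 [ 0.4  0.6]
 [ 0.6  0.2]
 [-0.1  0.1]
 [-0.3 -0.2]
 [-1.3  3.6]
 [ 0.5 -1. ]
 [ 0.6  0.2]
 [-0.1  0.5]
 [ 0.5 -1. ]
 [-1.6 -0.3]
 [-0.3  0.8]
 [-1.2 -0.3]
 [-0.2 -0. ]] -0.003929138661853515
nose [0.49   0.1035 0.0895]
corner [0.4886 0.0697 0.0535]
tinstop [0.5388 0.0803 0.1072]
clamp [0.6413 0.1775 0.161 ]
release [0.5586 0.0874 0.1164]
```

The deck fit is consistent: residuals are about 1 px or less apart from one rail-end point, and the tilt comes out at 0.47. The tin's long side is along world x, centre about (0.490, -0.203). I'll pass over the deck for a close wrist picture on the way to the tin.

```bash
cat >> h.py <<'E'
from scipy.linalg import expm, logm
def pose(p,R): T=np.eye(4); T[:3,:3]=R; T[:3,3]=p; return T
def now():
    o=sensors.get_obs(); return pose(o["tool_pos"],Ro.from_euler("xyz",o["ee_rot"]).as_matrix()),o
def plan(T1,N,T0=None):
    if T0 is None: T0=now()[0]
    D=expm(np.real(logm(np.linalg.inv(T0)@T1))/N)
    print(N,"rows of cm",np.round(D[:3,3]*100,2),"turn",np.round(Ro.from_matrix(D[:3,:3]).as_rotvec(),4))
def down(yaw): return Ro.from_euler("xyz",[np.pi,0,yaw]).as_matrix()
E
python3 -c "
from h import *
plan(pose([.57,.10,.25],down(3.117)),16)"
```

```text
16 rows of cm [-3.11 -2.32 -0.28] turn [-0.0001 -0.     -0.0132]
```

arm_command([
  [1, -3.1, -2.3, -0.3, 0, 0, -0.013],
  [1, -3.1, -2.3, -0.3, 0, 0, -0.013],
  [1, -3.1, -2.3, -0.3, 0, 0, -0.013],
  [1, -3.1, -2.3, -0.3, 0, 0, -0.013],
  [1, -3.1, -2.3, -0.3, 0, 0, -0.013],
  [1, -3.1, -2.3, -0.3, 0, 0, -0.013],
  [1, -3.1, -2.3, -0.3, 0, 0, -0.013],
  [1, -3.1, -2.3, -0.3, 0, 0, -0.013],
  [1, -3.1, -2.3, -0.3, 0, 0, -0.013],
  [1, -3.1, -2.3, -0.3, 0, 0, -0.013],
  [1, -3.1, -2.3, -0.3, 0, 0, -0.013],
  [1, -3.1, -2.3, -0.3, 0, 0, -0.013],
  [1, -3.1, -2.3, -0.3, 0, 0, -0.013],
  [1, -3.1, -2.3, -0.3, 0, 0, -0.013],
  [1, -3.1, -2.3, -0.3, 0, 0, -0.013],
  [1, -3.1, -2.3, -0.3, 0, 0, -0.013],
  [1, 0, 0, 0, 0, 0, 0],
  [1, 0, 0, 0, 0, 0, 0],
])

```text
time: 1.95
tool_pos: [0.5682, 0.1023, 0.2525]
ee_rot: [3.141, -0.002, 3.112]
wrist_force: [-0.3, 0.6, 0.1]
width: 0.0942
```

Run:
```python
from h import *
T,o=now(); print(o["time"],o["tool_pos"],o["ee_rot"],o["wrist_force"])
c=eyes.get_calibration("wrist"); im=eyes.snapshot("wrist"); cv2.imwrite("pics/wrist1.png",im); np.save("pics/wrist1.npy",np.array(c,dtype=object))
x=np.load("deck0.npy");R=Ro.from_rotvec(x[:3]).as_matrix()
for p in((200,108,0),(-50,108,0),(15,62,20),(4,2,30),(200,0,24),(197,80,15)): print(p,proj(c,R@(np.array(p)/1000)+x[3:]).round(1))
z=np.clip(im*1.5,0,255).astype(np.uint8)
cv2.imwrite("pics/wrist1b.png",cv2.resize(z,(800,500),interpolation=cv2.INTER_CUBIC))
```

```text
1.95 [0.56817516 0.10234125 0.25248711] [ 3.14117864e+00 -2.22133460e-03  3.11235927e+00] [-0.26977543  0.6198033   0.08057978]
(200, 108, 0) [[449.2 276.5]]
(-50, 108, 0) [[347.2  23. ]]
(15, 62, 20) [[320.3 100.5]]
(4, 2, 30) [[257.3 116.1]]
(200, 0, 24) [[327.4 317.7]]
(197, 80, 15) [[414.1 286.1]]
```

View pics/wrist1b.png

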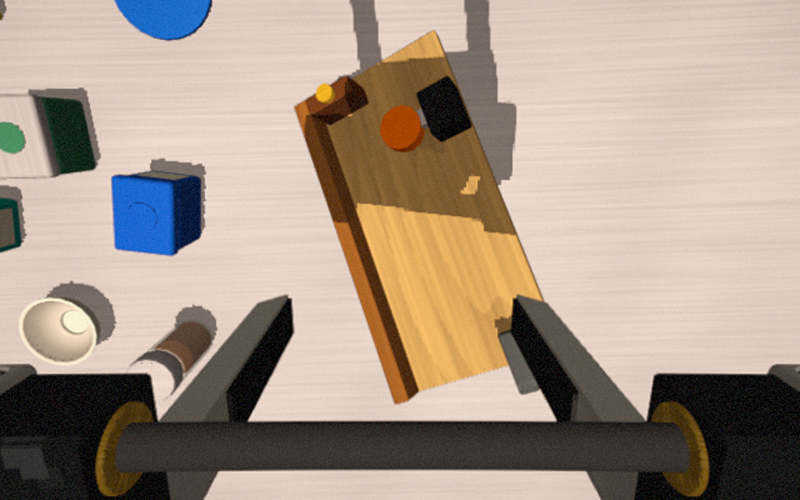

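The wrist view (at 1.25x) shows the whole deck: the low outer corner at (435,32), the nose at (402,127), the stop with its screw near (340,97), and the rail's far end at (400,402). I'll zoom on the low end to find the stop.

Run:
```python
from h import *
im=cv2.imread("pics/wrist1.png")
u,v,w,h,k=225,15,160,120,5
c=np.clip(cv2.resize(im[v:v+h,u:u+w],None,fx=k,fy=k,interpolation=cv2.INTER_CUBIC)*2.2,0,255).astype(np.uint8)
for i in range(0,w,10): cv2.line(c,(i*k,0),(i*k,6),(0,0,255),1); (i%20==15 or (u+i)%20==0) and cv2.putText(c,str(u+i),(i*k,18),0,.4,(0,0,255),1)
for j in range(5,h,10): cv2.line(c,(0,j*k),(6,j*k),(0,0,255),1); (v+j)%20==0 and cv2.putText(c,str(v+j),(8,j*k+4),0,.4,(0,0,255),1)
cv2.imwrite("pics/w1z.png",c)
hsv=cv2.cvtColor(im,cv2.COLOR_BGR2HSV); m=cv2.inRange(hsv,(3,200,60),(12,255,255)); m[:, :300]=0;m[:,350:]=0;m[130:]=0
cs,_=cv2.findContours(m,0,2); cc=max(cs,key=cv2.contourArea); print(cv2.minEnclosingCircle(cc),cv2.fitEllipse(cc))
```

```text
((321.8716735839844, 102.72123718261719), 18.078266143798828) ((321.5670471191406, 103.3380355834961), (31.056760787963867, 35.15700912475586), 168.78189086914062)
```

View pics/w1z.png

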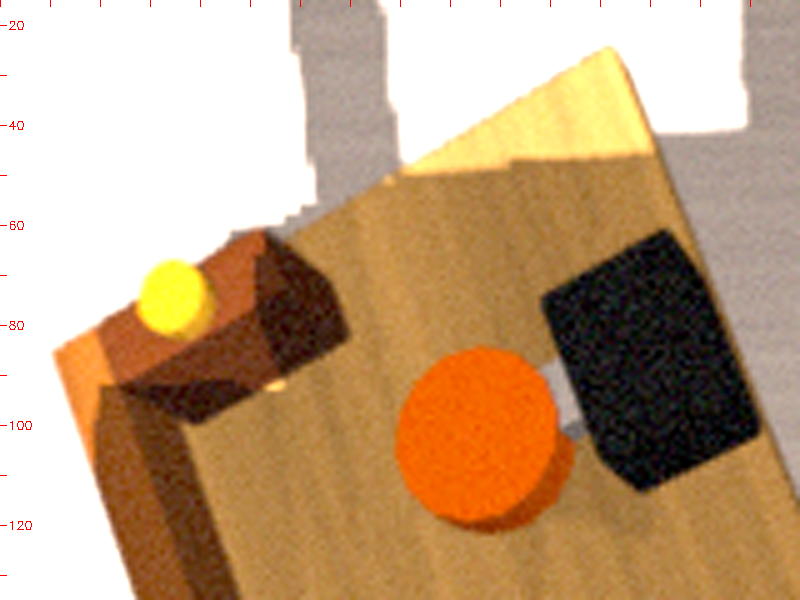

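In the zoom, the stop's foot edge on the board runs from (264,99.8) to (295,82.4) in full-image pixels. The nose cap is at (320.6,101.6) and the board corner at (347.4,24.6). I'll refit the deck with all three views and work out the stop.

```bash
cat > b.py <<'E'
from h import *
T,S,W=cal("top"),cal("side"),cal("wrist","1")
top=[(T,(200,108,0),(160.5,151.3),1),(T,(-50,108,0),(203.3,255),1),(T,(15,62,20),(213,223.3),1),(T,(200,0,24),(210,134.5),1),(T,(200,-12,24),(215.5,133),1),(T,(197,80,15),(173.5,149.5),.5)]
side=[(S,(200,108,0),(262,313.7),1),(S,(-50,108,0),(363,309.5),1),(S,(200,0,24),(253.7,271),1),(S,(200,-12,24),(254.7,266.7),1),(S,(200,0,0),(252,277),1),(S,(-40,-12,24),(345,268.3),.7)]
wr=[(W,(-50,108,0),(347.4,24.6),1),(W,(15,62,20),(320.6,101.6),1),(W,(-40,-12,24),(236,85.4),1),(W,(200,-12,24),(317.6,322.4),1),(W,(200,0,24),(329.6,316),1)]
x0=np.load("deck0.npy")
for nm,obs in(("all",top+side+wr),("wrist",wr),("fixed",top+side)):
    x,r=fit(obs,x0); R=Ro.from_rotvec(x[:3]).as_matrix()
    print(nm,x.round(4),"max res",abs(r[:-1]).max().round(1),"tilt",np.arccos(R[2,2]).round(3))
    if nm=="all": np.save("deck1.npy",x); print(r[:-1].reshape(-1,2).round(1).tolist())
    for p in((15,62,20),(57,25,0),(-11,25,0)): print(p,(R@(np.array(p)/1000)+x[3:]).round(4))
    for uv in((264,99.8),(295,82.4),(279.4,91)):
        o,v=ray(W,uv); a=R.T@(o-x[3:]); b=R.T@v; print("  stop foot deck mm",((a-b*a[2]/b[2])*1000).round(1))
plan(pose([.49,-.2035,.15],down(np.pi-.024)),10)
E
python3 b.py
```

```text
all [ 0.2959 -0.3675  0.3891  0.5095  0.0515  0.0515] max res 1.9 tilt 0.469
[[-0.5, 0.2], [0.5, 0.2], [0.5, -0.1], [-0.6, -0.0], [-0.8, -0.4], [0.0, -0.5], [0.5, 0.8], [-0.5, 0.9], [0.3, -0.5], [-1.9, 0.2], [-0.6, 1.3], [-1.2, 0.0], [-0.0, -0.3], [0.2, -0.3], [-0.0, -0.2], [-0.6, -0.9], [-0.8, 1.9]]
(15, 62, 20) [0.4907 0.1041 0.0883]
(57, 25, 0) [0.5481 0.0914 0.0796]
(-11, 25, 0) [0.4896 0.0702 0.0523]
  stop foot deck mm [-24.6   1.3   0. ]
  stop foot deck mm [-24.6  39.3   0. ]
  stop foot deck mm [-24.8  20.6   0. ]
wrist [ 0.2922 -0.3675  0.3914  0.5097  0.0515  0.051 ] max res 1.5 tilt 0.466
(15, 62, 20) [0.4908 0.1041 0.0875]
(57, 25, 0) [0.5483 0.0916 0.0789]
(-11, 25, 0) [0.4898 0.0701 0.0517]
  stop foot deck mm [-24.9   1.4   0. ]
  stop foot deck mm [-24.8  39.4   0. ]
  stop foot deck mm [-25.   20.7   0. ]
fixed [ 0.2958 -0.3571  0.3793  0.5076  0.0513  0.0533] max res 1.6 tilt 0.461
(15, 62, 20) [0.4897 0.1041 0.0903]
(57, 25, 0) [0.5469 0.091  0.0809]
(-11, 25, 0) [0.4879 0.0702 0.0543]
  stop foot deck mm [-22.4   1.    0. ]
  stop foot deck mm [-22.8  38.7   0. ]
  stop foot deck mm [-22.8  20.1   0. ]
10 rows of cm [ 0.7  -3.08  1.03] turn [ 0.0001 -0.0002 -0.0004]
```

The stop face is at deck x ≈ -24.7 mm, within the given range, and y comes out at 1–39 against the nominal 2–41. Next is the hover over the tin.

arm_command([
  [1, 0.7, -3.1, 1.0, 0, 0, 0],
  [1, 0.7, -3.1, 1.0, 0, 0, 0],
  [1, 0.7, -3.1, 1.0, 0, 0, 0],
  [1, 0.7, -3.1, 1.0, 0, 0, 0],
  [1, 0.7, -3.1, 1.0, 0, 0, 0],
  [1, 0.7, -3.1, 1.0, 0, 0, 0],
  [1, 0.7, -3.1, 1.0, 0, 0, 0],
  [1, 0.7, -3.1, 1.0, 0, 0, 0],
  [1, 0.7, -3.1, 1.0, 0, 0, 0],
  [1, 0.7, -3.1, 1.0, 0, 0, 0],
  [1, 0, 0, 0, 0, 0, 0],
  [1, 0, 0, 0, 0, 0, 0],
])

```text
time: 3.2
tool_pos: [0.4893, -0.204, 0.1536]
ee_rot: [3.14, 0.0, 3.114]
wrist_force: [-0.3, 0.1, 0.1]
width: 0.0941
```

Run:
```python
from h import *
T,o=now(); print(o["time"],o["tool_pos"],o["ee_rot"],o["wrist_force"])
c=eyes.get_calibration("wrist"); im=eyes.snapshot("wrist"); cv2.imwrite("pics/wrist2.png",im); np.save("pics/wrist2.npy",np.array(c,dtype=object))
print("pred tin",proj(c,[[.49,-.2035,.06]]))
z=np.clip(im*1.5,0,255).astype(np.uint8)
cv2.imwrite("pics/wrist2b.png",cv2.resize(z,(800,500),interpolation=cv2.INTER_CUBIC))
```

```text
3.2 [ 0.48932943 -0.20396419  0.15357527] [3.14040046e+00 1.34988947e-04 3.11401208e+00] [-0.33495814  0.08149493  0.07871244]
pred tin [[322.00118555 204.2455328 ]]
```

View pics/wrist2b.png

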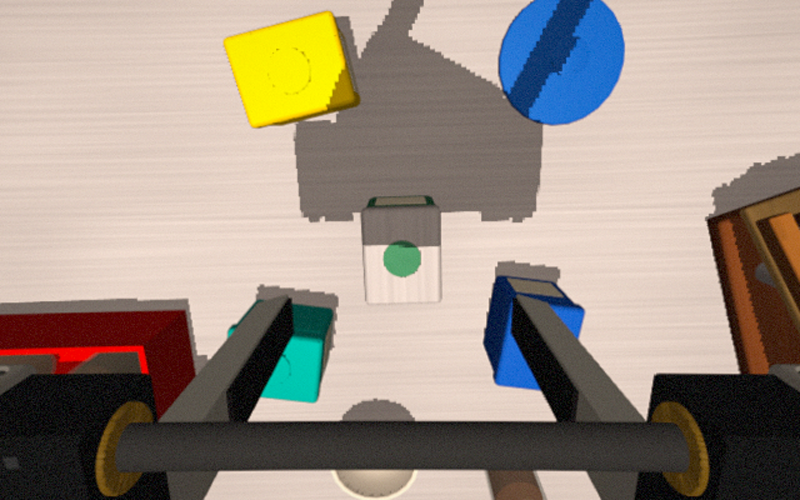

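The lid's corners are at about (366,207), (440,207), (441,303) and (366,303), at 1.25x. Turquoise and blue look-alikes flank it just below, so I'll check finger clearance before descending.

Run:
```python
from h import *
T,W=cal("top"),cal("wrist","2")
P=np.array([onz(W,np.array(p)/1.25,.06) for p in((366,207),(440,207),(441,303),(366,303),(402,259))])
print("tin",P.round(4).tolist(),"mean",P[:4].mean(0))
im=cv2.imread("pics/top0.png"); hsv=cv2.cvtColor(im,cv2.COLOR_BGR2HSV)
for n,lo,hi in(("blue",(105,150,60),(125,255,255)),("turq",(80,150,50),(97,255,255)),("yel",(25,150,80),(35,255,255)),("red",(0,200,80),(3,255,255))):
    cs,_=cv2.findContours(cv2.inRange(hsv,lo,hi),0,2)
    for k in cs:
        if cv2.contourArea(k)>80:
            b=cv2.boxPoints(cv2.minAreaRect(k)); print(n,[onz(T,p,.06)[:2].round(3).tolist() for p in b])
print("handle",onz(T,(437,154),.19),onz(T,(518,154),.19))
```

```text
tin [[0.4585, -0.225, 0.06], [0.4598, -0.1797, 0.06], [0.523, -0.1793, 0.06], [0.5217, -0.2281, 0.06], [0.4924, -0.2039, 0.06]] mean [ 0.49076254 -0.20304094  0.06      ]
blue [[0.408, -0.057], [0.408, -0.131], [0.335, -0.131], [0.335, -0.057]]
blue [[0.528, -0.085], [0.59, -0.094], [0.583, -0.141], [0.521, -0.131]]
turq [[0.546, -0.256], [0.594, -0.265], [0.584, -0.327], [0.536, -0.318]]
yel [[0.396, -0.228], [0.41, -0.288], [0.362, -0.298], [0.349, -0.238]]
red [[0.547, -0.374], [0.65, -0.379], [0.652, -0.549], [0.547, -0.541]]
red [[0.653, -0.412], [0.685, -0.414], [0.687, -0.616], [0.655, -0.613]]
handle [ 0.62301321 -0.37279394  0.19      ] [ 0.62453116 -0.54493013  0.19      ]
```

arm_command([
  [0.8, -0.15, 0.1, 1.5, 0, 0, 0],
  [0.8, 0, 0, 2.0, 0, 0, 0],
  [0.8, 0, 0, 2.0, 0, 0, 0],
  [0.8, 0, 0, 2.0, 0, 0, 0],
  [0.8, 0, 0, 2.0, 0, 0, 0],
  [0.8, 0, 0, 1.5, 0, 0, 0],
  [0.8, 0, 0, 1.2, 0, 0, 0],
  [0.8, 0, 0, 0, 0, 0, 0],
  [0.8, 0, 0, 0, 0, 0, 0],
])

```text
time: 4.15
tool_pos: [0.4915, -0.2037, 0.0315]
ee_rot: [3.141, 0.0, 3.115]
wrist_force: [-0.0, 0.3, -0.8]
width: 0.0753
```

arm_command([
  [0.2, 0, 0, 0.1, 0, 0, 0],
  [0.2, 0, 0, 0, 0, 0, 0],
  [0.2, 0, 0, 0, 0, 0, 0],
  [0.2, 0, 0, 0, 0, 0, 0],
  [0.2, 0, 0, 0, 0, 0, 0],
  [0.2, 0, 0, 0, 0, 0, 0],
])

```text
time: 4.75
tool_pos: [0.4915, -0.2044, 0.0311]
ee_rot: [-3.141, 0.001, 3.114]
wrist_force: [-0.4, 0.0, 1.9]
width: 0.05
```

The grip is at 50.0 mm, which matches the tin's width. Lift, then plan the placing hover.

arm_command([
  [0.2, 0, 0, -1.0, 0, 0, 0],
  [0.2, 0, 0, -2.5, 0, 0, 0],
  [0.2, 0, 0, -3.5, 0, 0, 0],
  [0.2, 0, 0, -3.5, 0, 0, 0],
  [0.2, 0, 0, -3.5, 0, 0, 0],
  [0.2, 0, 0, -2.0, 0, 0, 0],
  [0.2, 0, 0, 0, 0, 0, 0],
  [0.2, 0, 0, 0, 0, 0, 0],
])

```text
time: 5.55
tool_pos: [0.4908, -0.2041, 0.1897]
ee_rot: [3.141, -0.001, 3.114]
wrist_force: [0.2, -0.3, -2.1]
width: 0.0502
```

```bash
cat >> h.py <<'E'
import os
if os.path.exists("deck1.npy"):
    xd=np.load("deck1.npy"); RD=Ro.from_rotvec(xd[:3]).as_matrix(); tD=xd[3:]
def dk(p): return RD@(np.array(p)/1000)+tD
RT=RD@np.diag([-1,1,-1.]) if os.path.exists("deck1.npy") else None
def where():
    T,o=now(); p=RD.T@(T[:3,3]-tD)*1000; e=Ro.from_matrix(RT.T@T[:3,:3]).as_rotvec()
    print("t",round(o["time"],2),"deck TCP mm",p.round(1),"err rot",e.round(4),"F deck",(RD.T@o["wrist_force"]).round(2),"w",round(o["width"],4),"q",o["joint_positions"].round(2))
    return T
E
python3 -c "
from h import *
T=where(); print(T[:3,3])
plan(pose(dk((78,28,72)),RT),20)
plan(pose(dk((78,28,72)),RT),16)"
```

```text
t 5.55 deck TCP mm [ -40.6 -189.3  217.4] err rot [0.3005 0.3646 0.4167] F deck [-0.83 -0.81 -1.85] w 0.0502 q [-0.5   0.05  1.44  0.    1.65 -2.04]
[ 0.49078375 -0.20407452  0.18965602]
20 rows of cm [-0.46  1.31  0.44] turn [-0.015  -0.0182 -0.0208]
16 rows of cm [-0.57  1.64  0.54] turn [-0.0188 -0.0228 -0.026 ]
```

arm_command([
  [0.2, -0.57, 1.64, 0.54, -0.0188, -0.0228, -0.026],
  [0.2, -0.57, 1.64, 0.54, -0.0188, -0.0228, -0.026],
  [0.2, -0.57, 1.64, 0.54, -0.0188, -0.0228, -0.026],
  [0.2, -0.57, 1.64, 0.54, -0.0188, -0.0228, -0.026],
  [0.2, -0.57, 1.64, 0.54, -0.0188, -0.0228, -0.026],
  [0.2, -0.57, 1.64, 0.54, -0.0188, -0.0228, -0.026],
  [0.2, -0.57, 1.64, 0.54, -0.0188, -0.0228, -0.026],
  [0.2, -0.57, 1.64, 0.54, -0.0188, -0.0228, -0.026],
  [0.2, -0.57, 1.64, 0.54, -0.0188, -0.0228, -0.026],
  [0.2, -0.57, 1.64, 0.54, -0.0188, -0.0228, -0.026],
  [0.2, -0.57, 1.64, 0.54, -0.0188, -0.0228, -0.026],
  [0.2, -0.57, 1.64, 0.54, -0.0188, -0.0228, -0.026],
  [0.2, -0.57, 1.64, 0.54, -0.0188, -0.0228, -0.026],
  [0.2, -0.57, 1.64, 0.54, -0.0188, -0.0228, -0.026],
  [0.2, -0.57, 1.64, 0.54, -0.0188, -0.0228, -0.026],
  [0.2, -0.57, 1.64, 0.54, -0.0188, -0.0228, -0.026],
  [0.2, 0, 0, 0, 0, 0, 0],
  [0.2, 0, 0, 0, 0, 0, 0],
])

```text
time: 7.35
tool_pos: [0.5448, 0.0761, 0.1537]
ee_rot: [2.913, 0.413, -2.793]
wrist_force: [0.3, 0.1, -2.3]
width: 0.0499
```

Run:
```python
from h import *
T=where(); plan(pose(dk((78,28,34)),RT),1)
c=eyes.get_calibration("wrist"); im=eyes.snapshot("wrist"); cv2.imwrite("pics/wrist3.png",im); np.save("pics/wrist3.npy",np.array(c,dtype=object))
print(proj(c,[dk((15,62,20))]),proj(c,[dk((78,28,102))]),proj(c,[dk((-50,108,0))]))
z=np.clip(im*1.8,0,255).astype(np.uint8)
cv2.imwrite("pics/wrist3b.png",cv2.resize(z,(800,500),interpolation=cv2.INTER_CUBIC))
```

```text
t 7.35 deck TCP mm [79.  28.3 72.4] err rot [ 0.001  -0.0008 -0.0005] F deck [-0.66 -0.53 -2.1 ] w 0.0499 q [-0.23 -0.11  1.75  0.43  1.31 -2.27]
1 rows of cm [ 0.1  -0.03  3.84] turn [-0.001   0.0008  0.0005]
[[374.94421451 123.93837305]] [[320.444747   276.04614463]] [[448.40492576  15.63186498]]
```

View pics/wrist3b.png

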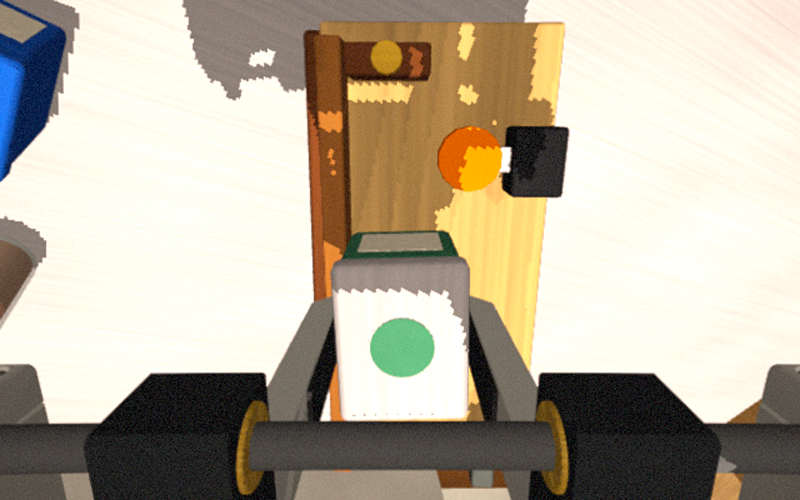

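The tin is held square to the deck with its long side downslope. The nose shows at (469,158) and the stop at (390,60); both are within about 2 px of prediction. Lower it gently.

arm_command([
  [0.2, 0, 0, 0.8, 0, 0, 0],
  [0.2, 0, 0, 1.0, 0, 0, 0],
  [0.2, 0, 0, 1.0, 0, 0, 0],
  [0.2, 0, 0, 0.6, 0, 0, 0],
  [0.2, 0, 0, 0.2, 0, 0, 0],
  [0.2, 0, 0, 0.1, 0, 0, 0],
  [0.2, 0, 0, 0, 0, 0, 0],
  [0.2, 0, 0, 0, 0, 0, 0],
])

```text
time: 8.2
tool_pos: [0.5559, 0.0887, 0.1212]
ee_rot: [2.913, 0.414, -2.794]
wrist_force: [-0.6, -0.6, -0.2]
width: 0.0498
```

```bash
python3 -c "
from h import *
where()"
```

```text
t 8.2 deck TCP mm [79.5 28.1 35.8] err rot [ 0.0011 -0.0019 -0.0001] F deck [-0.83 -0.34  0.19] w 0.0498 q [-0.2  -0.07  1.77  0.44  1.23 -2.27]
```

arm_command([
  [0.2, 0, 0, 0.05, 0, 0, 0],
  [0.2, 0, 0, 0.05, 0, 0, 0],
  [0.2, 0, 0, 0, 0, 0, 0],
])

```text
time: 8.5
tool_pos: [0.5562, 0.0888, 0.121]
ee_rot: [2.914, 0.415, -2.793]
wrist_force: [-3.6, -2.9, 4.0]
width: 0.0501
```

```bash
python3 -c "
from h import *
where()"
```

```text
t 8.5 deck TCP mm [79.8 28.  35.5] err rot [ 0.0016 -0.002  -0.0007] F deck [-2.41 -0.22  5.66] w 0.0501 q [-0.2  -0.07  1.77  0.43  1.23 -2.27]
```

Contact shows at a TCP about 4.5 mm higher than predicted. I'll refit the deck with this wrist view to see whether that is consistent.

```bash
cat > c.py <<'E'
exec(open("b.py").read().split("x0=np")[0])
V=cal("wrist","3"); x0=np.load("deck1.npy")
w3=[(V,(15,62,20),(375.2,126.4),1),(V,(-50,108,0),(450.4,18.4),1),(V,(-40,-12,24),(256,29),1),(V,(-40,0,24),(274.4,30.4),1),(V,(33,108,24),(451,154),0.)]
P=now()[0][:3,3]
for nm,obs in(("w1+w3",wr+w3),("w3+all",top+side+wr+w3)):
    x,r=fit(obs,x0); R=Ro.from_rotvec(x[:3]).as_matrix(); np.save("deck2.npy",x)
    print(nm,x.round(4),"res",r[:-1].reshape(-1,2)[-5:].round(1).tolist(),"TCP deck",(R.T@(P-x[3:])*1000).round(1),"rot to deck1",(R.T@RD).round(3)[2])
o=sensors.get_obs(); print(RD.T@o["wrist_torque"])
E
python3 c.py
```

```text
w1+w3 [ 0.3024 -0.3532  0.3862  0.5101  0.0526  0.0519] res [[0.5, 0.2], [0.2, -0.2], [-3.1, -0.5], [-0.7, -1.7], [-0.0, 0.0]] TCP deck [78.2 28.  36.4] rot to deck1 [ 0.012 -0.008  1.   ]
w3+all [ 0.306  -0.3641  0.3873  0.51    0.0525  0.0522] res [[0.8, -0.3], [0.2, -0.6], [-3.2, -0.9], [-0.7, -2.1], [-0.0, 0.0]] TCP deck [78.6 27.7 35.2] rot to deck1 [ 0.001 -0.01   1.   ]
[0.11581027 0.93440357 0.02838587]
```

Run:
```python
from h import *
V=cal("wrist","3")
for z0 in(41.4,37):
  for x in(79,):
    print(z0,[proj(V,[dk(p)])[0].round(1).tolist() for p in((x-32,28,z0),(x-32,28,z0+60),(x+32,28,z0+60),(x-32,3,z0+60),(x-32,53,z0+60),(x,28,z0+60))])
print("seen bottom v 185.6 ; lid front ~v 207, back 334, lid L/R u 266.5 374; dot", (402/1.25,347/1.25))
W=cal("wrist","2"); print("before grasp: contact check",proj(W,[[.4908-.032,-.203,.0]]))
where()
```

```text
41.4 [[320.8, 181.0], [320.5, 211.2], [320.4, 337.3], [263.3, 211.1], [377.6, 211.3], [320.4, 277.4]]
37 [[320.9, 179.5], [320.5, 208.3], [320.5, 331.7], [264.8, 208.2], [376.2, 208.3], [320.5, 272.9]]
seen bottom v 185.6 ; lid front ~v 207, back 334, lid L/R u 266.5 374; dot (321.6, 277.6)
before grasp: contact check [[321.44922669 153.68020901]]
t 8.5 deck TCP mm [79.8 28.  35.5] err rot [ 0.0016 -0.002  -0.0007] F deck [-2.41 -0.22  5.66] w 0.0501 q [-0.2  -0.07  1.77  0.43  1.23 -2.27]
```

Vision shows the tin hasn't slipped in the grip. I'll probe again 6 mm further down: if the contact height is the same there, it is the board.

arm_command([
  [0.2, 0, 0, -0.2, 0, 0, 0],
  [0.2, 0, 0, -0.2, 0, 0, 0],
  [0.2, 0.3, 0, 0, 0, 0, 0],
  [0.2, 0.3, 0, 0, 0, 0, 0],
  [0.2, 0, 0, 0, 0, 0, 0],
  [0.2, 0, 0, 0.2, 0, 0, 0],
  [0.2, 0, 0, 0, 0, 0, 0],
])

```text
time: 9.2
tool_pos: [0.55, 0.0867, 0.1188]
ee_rot: [2.912, 0.413, -2.794]
wrist_force: [-0.4, 0.4, -3.0]
width: 0.0502
```

```bash
python3 -c "
from h import *
where(); print(RD.T@sensors.get_obs()['wrist_torque'])"
```

```text
t 9.2 deck TCP mm [72.9 28.3 36.1] err rot [ 0.0003 -0.0006  0.0003] F deck [-1.38 -0.08 -2.68] w 0.0502 q [-0.2  -0.08  1.79  0.44  1.23 -2.28]
[-0.15686416  0.33983153 -0.02445726]
```

arm_command([
  [0.2, 0, 0, 0.1, 0, 0, 0],
  [0.2, 0, 0, 0.05, 0, 0, 0],
  [0.2, 0, 0, 0, 0, 0, 0],
])

```text
time: 9.5
tool_pos: [0.5506, 0.0869, 0.1186]
ee_rot: [2.913, 0.414, -2.793]
wrist_force: [-3.1, -2.2, 2.9]
width: 0.0499
```

```bash
python3 -c "
from h import *
where(); print(RD.T@sensors.get_obs()['wrist_torque'])"
```

```text
t 9.5 deck TCP mm [73.4 28.1 35.6] err rot [ 0.0009 -0.0011 -0.0006] F deck [-2.21 -0.03  4.25] w 0.0499 q [-0.2  -0.08  1.79  0.44  1.23 -2.28]
[ 0.09521295  0.86705572 -0.01351557]
```

The height is the same, so it is the board, and the wrist torque points to first contact at the low, outer corner. That agrees with the small tilt change in the wrist-only refit, so I'll turn by that amount and seat the tin.

arm_command([
  [0.2, 0, 0, 0, -0.008, 0.012, 0],
  [0.2, 0, 0, 0.03, 0, 0, 0],
  [0.2, 0, 0, 0, 0, 0, 0],
  [0.2, 0, 0, 0, 0, 0, 0],
])

```text
time: 9.9
tool_pos: [0.5512, 0.0869, 0.1186]
ee_rot: [2.907, 0.403, -2.791]
wrist_force: [-4.3, -4.3, 4.4]
width: 0.0501
```

```bash
python3 -c "
from h import *
where(); print(RD.T@sensors.get_obs()['wrist_torque'])
im=eyes.snapshot('side'); cv2.imwrite('pics/side4.png',im)
im2=eyes.snapshot('top'); cv2.imwrite('pics/top4.png',im2)
a=cv2.resize(im[240:340,240:370],None,fx=5,fy=5,interpolation=cv2.INTER_CUBIC); cv2.imwrite('pics/side4z.png',np.clip(a*1.6,0,255).astype(np.uint8))"
```

```text
t 9.9 deck TCP mm [73.9 27.8 35.5] err rot [-0.0066  0.01   -0.0003] F deck [-3.31 -1.09  6.7 ] w 0.0501 q [-0.2  -0.07  1.77  0.43  1.24 -2.28]
[0.0592854  0.66047513 0.01384122]
```

View pics/side4z.png

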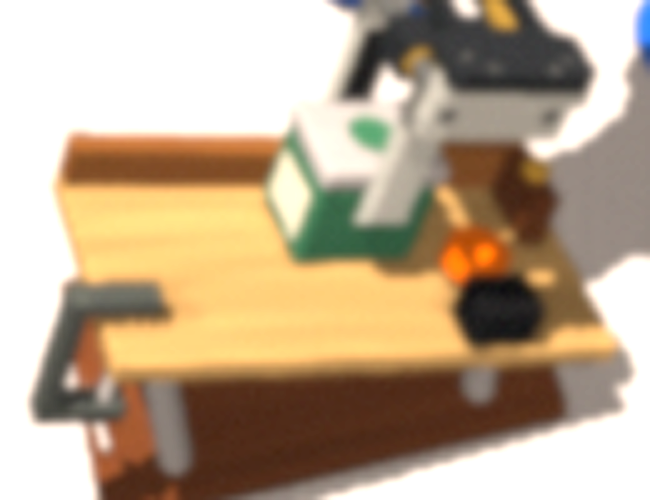

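The side view shows the tin flat on the board, by the rail, just uphill of the nose. Ease the pressure, open, and wait.

arm_command([
  [0.2, 0, 0, -0.06, 0, 0, 0],
  [0.2, 0, 0, 0, 0, 0, 0],
  [0.8, 0, 0, 0, 0, 0, 0],
  [0.8, 0, 0, 0, 0, 0, 0],
  [0.8, 0, 0, 0, 0, 0, 0],
  [0.8, 0, 0, 0, 0, 0, 0],
  [0.8, 0, 0, 0, 0, 0, 0],
  [0.8, 0, 0, 0, 0, 0, 0],
  [0.8, 0, 0, 0, 0, 0, 0],
])

```text
time: 10.9
tool_pos: [0.5505, 0.087, 0.1181]
ee_rot: [2.906, 0.402, -2.791]
wrist_force: [-0.4, -0.9, -0.5]
width: 0.0752
```

Run:
```python
from h import *
where()
c=eyes.get_calibration("wrist"); im=eyes.snapshot("wrist"); cv2.imwrite("pics/wrist5.png",im); np.save("pics/wrist5.npy",np.array(c,dtype=object))
hsv=cv2.cvtColor(im,cv2.COLOR_BGR2HSV); m=cv2.inRange(hsv,(60,60,40),(85,255,255))
cs,_=cv2.findContours(m,0,2)
for k in cs:
    if cv2.contourArea(k)>150: (u,v),r=cv2.minEnclosingCircle(k); b=cv2.boundingRect(k); print("green",b,cv2.contourArea(k))
for x in(57,73,7): print(x,proj(c,[dk((x,25,64.5))]).round(1))
```

```text
t 10.9 deck TCP mm [73.1 28.2 35.2] err rot [-0.0074  0.011   0.0002] F deck [-0.82 -0.75  0.01] w 0.0752 q [-0.2  -0.07  1.78  0.43  1.24 -2.28]
green (286, 224, 53, 49) 1939.5
57 [[314.6 244.3]]
73 [[314.7 276.8]]
7 [[314.  131.2]]
```

The green dot gives the tin centre at about x 57–59, so it slid down and stopped at the catch. The wrist force is back to baseline. Now retreat up along the normal.

arm_command([
  [0.8, 0, 0, -1, 0, 0, 0],
  [0.8, 0, 0, -2, 0, 0, 0],
  [0.8, 0, 0, -2, 0, 0, 0],
  [0.8, 0, 0, -1.5, 0, 0, 0],
  [0, 0, 0, 0, 0, 0, 0],
  [0, 0, 0, 0, 0, 0, 0],
])

```text
time: 11.55
tool_pos: [0.5327, 0.064, 0.1767]
ee_rot: [2.906, 0.403, -2.791]
wrist_force: [-0.1, -0.0, -0.3]
width: 0.0625
```

Run:
```python
from h import *
T=where()
RP=RT@Ro.from_rotvec([0,.3,0]).as_matrix(); A=pose(dk((120,29,90)),RP)
plan(A,6); plan(pose(dk((120,29,13)),RP),1,A)
c=eyes.get_calibration("wrist"); im=eyes.snapshot("wrist"); cv2.imwrite("pics/wrist6.png",im); np.save("pics/wrist6.npy",np.array(c,dtype=object))
hsv=cv2.cvtColor(im,cv2.COLOR_BGR2HSV); m=cv2.inRange(hsv,(60,60,40),(85,255,255))
for k in cv2.findContours(m,0,2)[0]:
    if cv2.contourArea(k)>150: print("green",cv2.boundingRect(k),cv2.contourArea(k))
print(proj(c,[dk((59,25,64.5)),dk((15,62,20))]).round(1))
m=cv2.inRange(hsv,(3,200,60),(14,255,255)); k=max(cv2.findContours(m,0,2)[0],key=cv2.contourArea); print("orange",cv2.boundingRect(k))
```

```text
t 11.55 deck TCP mm [ 74.1  27.5 100.7] err rot [-0.0066  0.0101  0.    ] F deck [-0.2  -0.03 -0.21] w 0.0625 q [-0.26 -0.14  1.72  0.43  1.38 -2.28]
6 rows of cm [-0.78  0.02  0.08] turn [0.0011 0.0483 0.0002]
1 rows of cm [-2.28 -0.    7.36] turn [-0.  0.  0.]
green (297, 188, 37, 36) 994.0
[[316.9 206.3]
 [369.  129.5]]
orange (347, 109, 24, 45)
```

arm_command([
  [0, -0.78, 0, 0.08, 0, 0.048, 0],
  [0, -0.78, 0, 0.08, 0, 0.048, 0],
  [0, -0.78, 0, 0.08, 0, 0.048, 0],
  [0, -0.78, 0, 0.08, 0, 0.048, 0],
  [0, -0.78, 0, 0.08, 0, 0.048, 0],
  [0, -0.78, 0, 0.08, 0, 0.048, 0],
  [0, -0.5, 0, 1.5, 0, 0, 0],
  [0, -0.6, 0, 2.0, 0, 0, 0],
  [0, -0.6, 0, 2.0, 0, 0, 0],
  [0, -0.4, 0, 1.2, 0, 0, 0],
  [0, -0.1, 0, 0.4, 0, 0, 0],
  [0, 0, 0, 0, 0, 0, 0],
  [0, 0, 0, 0, 0, 0, 0],
])

```text
time: 12.9
tool_pos: [0.5965, 0.1085, 0.1195]
ee_rot: [2.924, 0.122, -2.724]
wrist_force: [0.5, -0.2, -0.8]
width: 0.0004
```

Run:
```python
from h import *
T=where()
RP=RT@Ro.from_rotvec([0,.3,0]).as_matrix(); plan(pose(dk((101,29,13)),RP),1)
d=T[:3,:3].T@RD; print("deck -x in tool",(-d[:,0]).round(3), "deck z in tool",d[:,2].round(3))
```

```text
t 12.9 deck TCP mm [120.   28.2  15.7] err rot [-0.0068  0.2979 -0.0011] F deck [ 0.02 -0.55 -0.78] w 0.0004 q [-0.06  0.21  1.42  0.25  1.5  -2.08]
1 rows of cm [1.73 0.08 0.82] turn [0.0066 0.0021 0.0021]
deck -x in tool [0.956 0.    0.293] deck z in tool [ 0.293  0.007 -0.956]
```

Pre-push pose reached with the fingers shut. Approach down the slope, then feel for contact.

arm_command([
  [0, 0.35, 0, 0.25, 0, 0, 0],
  [0, 0.48, 0, 0.15, 0, 0, 0],
  [0, 0.48, 0, 0.15, 0, 0, 0],
  [0, 0.29, 0, 0.09, 0, 0, 0],
  [0, 0.1, 0, 0.03, 0, 0, 0],
  [0, 0.1, 0, 0.03, 0, 0, 0],
])

```text
time: 13.5
tool_pos: [0.58, 0.1031, 0.1099]
ee_rot: [2.923, 0.121, -2.724]
wrist_force: [0.3, -0.1, 0.2]
width: 0.0002
```

```bash
python3 -c "
from h import *
where()"
```

```text
t 13.5 deck TCP mm [100.2  28.3  13.8] err rot [-0.0073  0.2987 -0.0008] F deck [ 0.28 -0.16  0.09] w 0.0002 q [-0.07  0.18  1.48  0.25  1.48 -2.09]
```

arm_command([
  [0, 0.1, 0, 0.03, 0, 0, 0],
  [0, 0.1, 0, 0.03, 0, 0, 0],
  [0, 0.1, 0, 0.03, 0, 0, 0],
])

```text
time: 13.8
tool_pos: [0.5787, 0.1026, 0.1094]
ee_rot: [2.924, 0.125, -2.724]
wrist_force: [3.9, 2.8, 1.1]
width: 0.0001
```

```bash
python3 -c "
from h import *
where()"
```

```text
t 13.8 deck TCP mm [98.8 28.3 13.9] err rot [-0.0069  0.2955 -0.0015] F deck [ 4.7   1.05 -1.14] w 0.0001 q [-0.07  0.18  1.48  0.25  1.48 -2.1 ]
```

arm_command([
  [0, 0.1, 0, 0.03, 0, 0, 0],
  [0, 0.1, 0, 0.03, 0, 0, 0],
  [0, 0.1, 0, 0.03, 0, 0, 0],
])

```text
time: 14.1
tool_pos: [0.5779, 0.1022, 0.1094]
ee_rot: [2.924, 0.13, -2.725]
wrist_force: [8.2, 3.6, 1.8]
width: -0.0
```

```bash
python3 -c "
from h import *
where()"
```

```text
t 14.1 deck TCP mm [98.  28.3 14.3] err rot [-0.0061  0.2903 -0.0022] F deck [ 8.89  0.14 -2.  ] w -0.0 q [-0.07  0.17  1.49  0.25  1.47 -2.1 ]
```

arm_command([
  [0, 0.1, 0, 0.03, 0, 0, 0],
  [0, 0.1, 0, 0.03, 0, 0, 0],
  [0, 0.1, 0, 0.03, 0, 0, 0],
  [0, 0.1, 0, 0.03, 0, 0, 0],
  [0, 0.1, 0, 0.03, 0, 0, 0],
])

```text
time: 14.6
tool_pos: [0.573, 0.1004, 0.1074]
ee_rot: [2.925, 0.129, -2.724]
wrist_force: [6.0, 2.3, 1.9]
width: 0.0004
```

```bash
python3 -c "
from h import *
where()"
```

```text
t 14.6 deck TCP mm [92.4 28.3 14.5] err rot [-0.0061  0.2915 -0.0023] F deck [ 6.69 -0.1  -0.82] w 0.0004 q [-0.08  0.16  1.5   0.25  1.47 -2.1 ]
```

arm_command([
  [0, 0.1, 0, 0.03, 0, 0, 0],
  [0, 0.1, 0, 0.03, 0, 0, 0],
  [0, 0.1, 0, 0.03, 0, 0, 0],
  [0, 0.1, 0, 0.03, 0, 0, 0],
  [0, 0.1, 0, 0.03, 0, 0, 0],
  [0, 0.1, 0, 0.03, 0, 0, 0],
  [0, 0.1, 0, 0.03, 0, 0, 0],
  [0, 0.1, 0, 0.03, 0, 0, 0],
  [0, 0.1, 0, 0.03, 0, 0, 0],
  [0, 0.1, 0, 0.03, 0, 0, 0],
])

```text
time: 15.6
tool_pos: [0.5612, 0.0963, 0.1013]
ee_rot: [2.923, 0.121, -2.724]
wrist_force: [4.1, 1.8, 3.1]
width: 0.0003
```

```bash
python3 -c "
from h import *
where()"
```

```text
t 15.6 deck TCP mm [78.5 28.4 14. ] err rot [-0.0074  0.2986 -0.001 ] F deck [5.35 0.47 0.95] w 0.0003 q [-0.08  0.15  1.54  0.25  1.46 -2.11]
```

arm_command([
  [0, 0.1, 0, 0.03, 0, 0, 0],
  [0, 0.1, 0, 0.03, 0, 0, 0],
  [0, 0.1, 0, 0.03, 0, 0, 0],
  [0, 0.1, 0, 0.03, 0, 0, 0],
  [0, 0.1, 0, 0.03, 0, 0, 0],
  [0, 0.1, 0, 0.03, 0, 0, 0],
  [0, 0.1, 0, 0.03, 0, 0, 0],
  [0, 0.1, 0, 0.03, 0, 0, 0],
  [0, 0.1, 0, 0.03, 0, 0, 0],
  [0, 0.1, 0, 0.03, 0, 0, 0],
  [0, 0.1, 0, 0.03, 0, 0, 0],
  [0, 0.1, 0, 0.03, 0, 0, 0],
])

```text
time: 16.8
tool_pos: [0.5503, 0.0924, 0.0964]
ee_rot: [2.923, 0.121, -2.724]
wrist_force: [3.4, 3.3, 4.9]
width: 0.0006
```

```bash
python3 -c "
from h import *
where()"
```

```text
t 16.8 deck TCP mm [65.9 28.4 14. ] err rot [-0.0075  0.2987 -0.001 ] F deck [5.93 2.56 2.27] w 0.0006 q [-0.09  0.13  1.57  0.25  1.45 -2.13]
```

arm_command([
  [0, 0.1, 0, 0.03, 0, 0, 0],
  [0, 0.1, 0, 0.03, 0, 0, 0],
  [0, 0.1, 0, 0.03, 0, 0, 0],
  [0, 0.1, 0, 0.03, 0, 0, 0],
  [0, 0.1, 0, 0.03, 0, 0, 0],
  [0, 0.1, 0, 0.03, 0, 0, 0],
])

```text
time: 17.4
tool_pos: [0.545, 0.0904, 0.0939]
ee_rot: [2.923, 0.121, -2.724]
wrist_force: [4.8, 3.5, 5.9]
width: 0.0007
```

Run:
```python
from h import *
where()
c=eyes.get_calibration("wrist"); im=eyes.snapshot("wrist"); cv2.imwrite("pics/wrist7.png",im); np.save("pics/wrist7.npy",np.array(c,dtype=object))
z=np.clip(im*1.8,0,255).astype(np.uint8); cv2.imwrite("pics/wrist7b.png",cv2.resize(z,(800,500),interpolation=cv2.INTER_CUBIC))
```

```text
t 17.4 deck TCP mm [59.7 28.4 14.1] err rot [-0.0075  0.2986 -0.001 ] F deck [7.53 2.31 2.66] w 0.0007 q [-0.1   0.12  1.58  0.25  1.45 -2.13]
```

View pics/wrist7b.png

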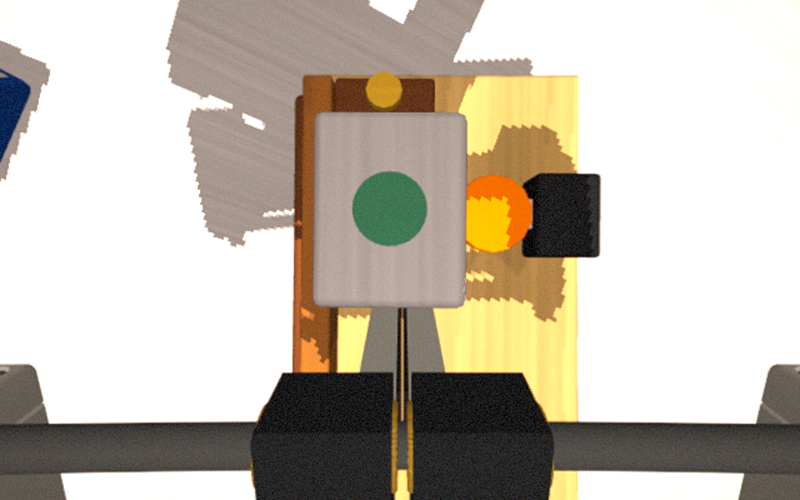

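The tin is square to the board, past the nose and close to the stop; by TCP about 10 mm remain. Continue, then feel for the stop in small steps.

arm_command([
  [0, 0.1, 0, 0.03, 0, 0, 0],
  [0, 0.1, 0, 0.03, 0, 0, 0],
  [0, 0.1, 0, 0.03, 0, 0, 0],
  [0, 0.1, 0, 0.03, 0, 0, 0],
  [0, 0.1, 0, 0.03, 0, 0, 0],
])

```text
time: 17.95
tool_pos: [0.5404, 0.0888, 0.0918]
ee_rot: [2.923, 0.121, -2.724]
wrist_force: [3.9, 3.3, 5.5]
width: 0.0003
```

```bash
python3 -c "
from h import *
where()"
```

```text
t 17.95 deck TCP mm [54.5 28.5 14.1] err rot [-0.0076  0.2986 -0.001 ] F deck [6.59 2.47 2.65] w 0.0003 q [-0.1   0.11  1.6   0.25  1.44 -2.14]
```

arm_command([
  [0, 0.1, 0, 0.03, 0, 0, 0],
  [0, 0.1, 0, 0.03, 0, 0, 0],
])

```text
time: 18.15
tool_pos: [0.5386, 0.0882, 0.091]
ee_rot: [2.923, 0.121, -2.724]
wrist_force: [3.5, 3.1, 5.1]
width: 0.0004
```

```bash
python3 -c "
from h import *
where()"
```

```text
t 18.15 deck TCP mm [52.4 28.5 14.1] err rot [-0.0077  0.2987 -0.001 ] F deck [6.04 2.36 2.49] w 0.0004 q [-0.1   0.11  1.6   0.25  1.44 -2.14]
```

arm_command([
  [0, 0.1, 0, 0.03, 0, 0, 0],
  [0, 0.05, 0, 0.015, 0, 0, 0],
  [0, 0.05, 0, 0.015, 0, 0, 0],
])

```text
time: 18.45
tool_pos: [0.5377, 0.0878, 0.0907]
ee_rot: [2.923, 0.124, -2.724]
wrist_force: [5.6, 3.9, 5.0]
width: 0.0008
```

```bash
python3 -c "
from h import *
where()"
```

```text
t 18.45 deck TCP mm [51.4 28.5 14.2] err rot [-0.0074  0.2963 -0.0012] F deck [8.05 2.17 1.51] w 0.0008 q [-0.1   0.1   1.61  0.25  1.44 -2.14]
```

arm_command([
  [0, 0.05, 0, 0.015, 0, 0, 0],
  [0, 0.05, 0, 0.015, 0, 0, 0],
])

```text
time: 18.65
tool_pos: [0.5376, 0.0878, 0.0907]
ee_rot: [2.923, 0.126, -2.724]
wrist_force: [7.4, 5.6, 5.6]
width: 0.0004
```

```bash
python3 -c "
from h import *
where()"
```

```text
t 18.65 deck TCP mm [51.3 28.5 14.3] err rot [-0.0073  0.2942 -0.0015] F deck [10.31  3.02  0.91] w 0.0004 q [-0.11  0.1   1.61  0.25  1.44 -2.14]
```

arm_command([
  [0, 0.05, 0, 0.015, 0, 0, 0],
  [0, 0, 0, 0, 0, 0, 0],
])

```text
time: 18.85
tool_pos: [0.5376, 0.0878, 0.0908]
ee_rot: [2.923, 0.127, -2.724]
wrist_force: [7.3, 5.4, 5.8]
width: 0.0001
```

```bash
python3 -c "
from h import *
where()"
```

```text
t 18.85 deck TCP mm [51.3 28.5 14.3] err rot [-0.0071  0.2931 -0.0016] F deck [10.28  2.96  1.21] w 0.0001 q [-0.11  0.1   1.61  0.25  1.44 -2.14]
```

It has stopped firm at 51.3 mm with about 10 N of push, roughly 4–5 N of that on the stop. Back off uphill, then up along the normal, and check.

arm_command([
  [0, -0.2, 0, -0.06, 0, 0, 0],
  [0, -0.5, 0, -0.15, 0, 0, 0],
  [0, -1.0, 0, -0.3, 0, 0, 0],
  [0, -1.5, 0, -0.45, 0, 0, 0],
  [0, -1.5, 0, -0.45, 0, 0, 0],
  [0, 0.6, 0, -1.9, 0, 0, 0],
  [0, 0.9, 0, -2.9, 0, 0, 0],
  [0, 0.9, 0, -2.9, 0, 0, 0],
  [0, 0.9, 0, -2.9, 0, 0, 0],
  [0, 0, 0, 0, 0, 0, 0],
  [0, 0, 0, 0, 0, 0, 0],
])

```text
time: 19.95
tool_pos: [0.5456, 0.0625, 0.2066]
ee_rot: [2.923, 0.119, -2.725]
wrist_force: [0.2, -0.7, -0.1]
width: 0.0004
```

Run:
```python
from h import *
where()
c=eyes.get_calibration("wrist"); im=eyes.snapshot("wrist"); cv2.imwrite("pics/wrist8.png",im); np.save("pics/wrist8.npy",np.array(c,dtype=object))
s=eyes.snapshot("side"); t=eyes.snapshot("top"); cv2.imwrite("pics/side8.png",s); cv2.imwrite("pics/top8.png",t)
p=proj(c,[dk((10,25,30))])[0].astype(int); u,v=max(0,min(440,p[0]-100)),max(0,min(225,p[1]-90)); print(u,v)
A=cv2.resize(im[v:v+175,u:u+200],(400,350),interpolation=cv2.INTER_CUBIC)
B=cv2.resize(s[240:345,240:365],(400,336),interpolation=cv2.INTER_CUBIC)
Cc=cv2.resize(t[120:270,150:510],(600,250),interpolation=cv2.INTER_CUBIC)
m=np.zeros((600,800,3),np.uint8); m[:350,:400]=A; m[:336,400:]=B; m[350:,:600]=Cc
cv2.imwrite("pics/fin.png",np.clip(m*1.6,0,255).astype(np.uint8))
```

```text
t 19.95 deck TCP mm [ 96.7  27.  124.1] err rot [-7.000e-03  3.006e-01  1.000e-04] F deck [-0.1  -0.77  0.1 ] w 0.0004 q [-0.15  0.07  1.41  0.25  1.68 -2.12]
218 40
```

View pics/fin.png

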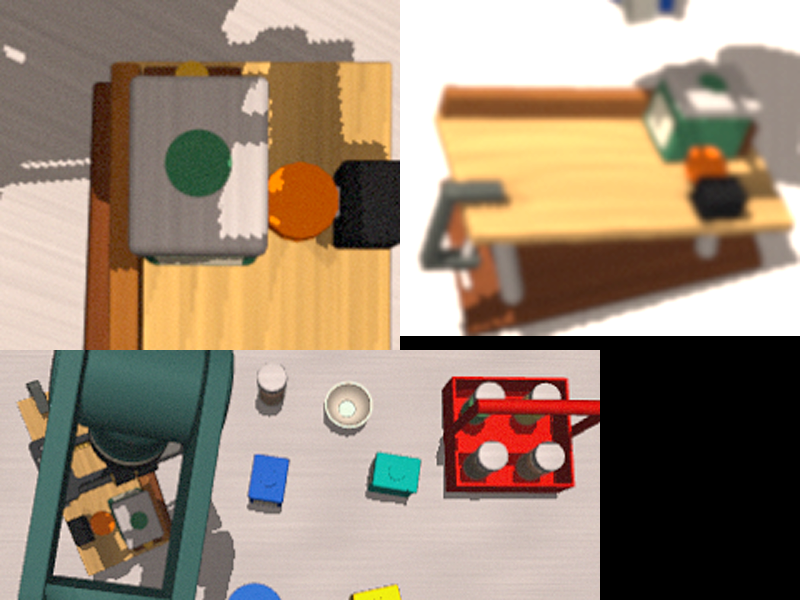

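The tin is flat, square, against the rail side and tucked into the corner, with the lid covering the stop. The other items are where they were. One numeric check of the tin's centre against the nose and board corner follows, along with how much the other items have moved.

Run:
```python
from h import *
c=cal("wrist","8")
def ond(uv,z):
    o,v=ray(c,uv); a=RD.T@(o-tD); b=RD.T@v; return (a+b*(z/1000-a[2])/b[2])*1000
for off in(0,4.5): print("off",off,"dot",ond((317,121),60+off).round(1),"nose",ond((369,140.5),20+off).round(1),"corner",ond((414,71.5),0+off).round(1))
a,b=cv2.imread("pics/side0.png"),cv2.imread("pics/side8.png"); a2,b2=cv2.imread("pics/top0.png"),cv2.imread("pics/top8.png")
for n,x,y,bx in(("caddy",a2,b2,(415,130,525,210)),("bowl",a2,b2,(340,135,378,172)),("shaker",a2,b2,(302,125,325,155)),("turq",a2,b2,(370,178,405,212)),("lid",a,b,(365,233,399,262))):
    d=cv2.absdiff(x,y)[bx[1]:bx[3],bx[0]:bx[2]]; print(n,d.mean().round(1))
```

```text
off 0 dot [ 9.8 24.4 60. ] nose [16.2 67.5 20. ] corner [-49.2 110.5   0. ]
off 4.5 dot [10.9 24.4 64.5] nose [17.1 66.8 24.5] corner [-47.4 109.3   4.5]
caddy 11.9
bowl 17.0
shaker 15.5
turq 12.8
lid 23.4
```

```bash
python3 -c "
from h import *
where(); print(job.close_job())"
```

```text
t 20.1 deck TCP mm [ 95.6  27.6 122.5] err rot [-9.400e-03  3.032e-01  2.000e-04] F deck [ 0.1  -0.04 -0.38] w 0.0002 q [-0.15  0.07  1.41  0.25  1.68 -2.12]
the job is handed in; nothing more can be done
None
```

The job is handed in at 20.1 s of the 64 s allowed, with the tin home in the corner as far as my checks can tell; the hand-in gave no verdict. I gripped the green tin at 50 mm, set it flat on the board at about deck x 72 mm beside the rail, and let go. It slid by itself and stopped at the catch with its centre near x 57 mm. I then pushed it low with shut fingers until it stopped firm, and backed the arm off clear.

**What the last checks showed**
- **Force:** the highest push I read was 10.3 N, of which about 4–5 N was on the end stop. Readings were taken between moves.
- **End stop:** the finger stopped advancing at the end of the push while the force rose, which I take as contact with the stop.
- **Final picture:** the tin sits flat and square by the rail, with the nose against its side.

**What disagreed**
- **Board height:** my camera fit put the board about 4.5 mm too low. I set the tin down by feel instead.
- **Home position:** the push ended about 2 mm short of where my camera estimate of the stop (x -24.7 mm) predicted. By feel and the final picture the tin's centre is near x 9 mm, against 7.3 mm by eye, which is within the camera error. The lid hides the gap at the stop, so that contact rests on the force reading.
- **Other objects:** the before/after image differences for the caddy, bowl, shaker and lid were not zero (12–23 grey levels). I put this down to arm shadow. The caddy, bowl and shaker looked unmoved in the final picture, which showed only part of the lid.

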